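# Free the twist-lock canister lid and hold it up

## Robot

A 6-joint arm with a two-finger parallel gripper is mounted at the origin on the work surface. World frame = base frame: x ahead of the robot, y to its left, z up, the work surface at z = 0. Lengths are in m, angles in rad, forces in N, time in s.
With the tool pointing down it reaches from about 0.325 to 0.9 m from the base axis. Payload 6.1 kg.
Tool frame: the origin (TCP) lies at the very end of the fingers, on their centre line; the grasp point (between the pads) lies 19 mm behind it; z points along the fingers, y is the line along which they close (so a half turn about z gives the same grasp; the last joint's range is limited). The gripper opens to 87 mm and grips with 3 to 60 N. Pads are 19 mm wide; open, the fingers measure 117 mm over their backs; the gripper's body (75 mm by 190 mm) begins 51 mm behind the grasp point.
Start: joints at [-1.289, 0.22, 1.526, -0, 1.395, -0.126], TCP at [0.248, -0.574, 0.223] pointing down, gripper open.
Joint ranges: [-2.98, 2.98], [-0.91, 2.08], [0.09, 2.57], [-1.24, 4.39], [0.2, 2.65], [-2.68, 2.68]. Speed limits (rad/s): [2.57, 2.57, 3.01, 3.14, 3.14, 3.14].

## Interface

Orientations are given as a rotation vector (axis times angle).
In Python, from plant import manip, read_camera gives the robot as it stands.
- The arm moves only by the tool servo_tool, never from a script. Its argument "series" is a list of rows, each a list of 3 entries, a list of its own where there are three numbers: the shift along the tool's x, y, z scaled (see below), then the turn about the tool's z scaled (see below), then the closure, from 0 (fully open) to 1 (shut). A call has exactly 5 rows; each row is the pose to reach, as a shift and turn from the pose commanded when the call began, along the tool's axes at that moment, turning the shorter way round; what a row does not reach only later rows make up. The controller multiplies each number of a shift by 120 mm and each number of a turn by 360 degrees. A row lasts 1/10 s, in which the tool goes at most 50 mm and 8.59 degrees, less where a joint would pass 70% of its speed; a pose out of reach is approached as far as the arm can. A call with a number of a shift or a turn outside -1 to 1 is refused whole. A call with a gripper value outside its range is refused whole. The fingers move at their own pace and stop on an object; "newtons" is the grip in N (left out, the last holds). Time passes only in rows, so rows that repeat a pose let the fingers close, or fill a call up. It gives the time, the measured TCP pose, the force, the opening and the grip force at its end, in the units of the state.
- manip.get_state(): the state, without advancing time (a new reading comes with each control period).
- read_camera(name): name is "side" or "top" or "wrist"; returns a dict with "frame" (480x640x3 uint8, red, green, blue), "mtx" (3x3 intrinsics, pixels), "k1" (the pictures are not rectified: a ray, as slopes to the right and down, at radius r is drawn at 1 + k1 r^2 times it, then the intrinsics apply), "extrinsics" (4x4, takes a point from world to camera coordinates). Camera axes: x right, y down, z forward; pixel columns grow to the right and rows downward; lengths in m; the calibration is good to about 2 mm. A picture is of the moment at which its call begins. There is no depth.
- manip.hand_in(): hands the job in; it is judged then, once.
The state is a dict: "clock": time; "joint_positions": joint angles; "qd": joint speeds; "effort": joint torques, N m; "tool_pos": TCP position; "orientation": TCP orientation; "contact_force": force on the tool from outside, world axes, zero at the start; "moment": the same for the moment, N m; "opening": opening from 0.0 (shut) to 1.0 (fully open); "grasp_force": force on a finger pad.
Only numpy, scipy, OpenCV 4.12 (cv2) and the standard library are available. Lean on these libraries where they do the work, as an engineer would, in place of code of your own. Each camera call takes 0.05 s, during which the arm holds its last target. There are 200 camera calls.

## Task

Open the squat canister on the serving board by the hob for the cook: its lid is twist-locked, and nobody remembers whether it undoes clockwise or anticlockwise, so try one way and, if it stops short, the other way until it is free. Then lift the lid straight out and finish while still holding it, level, a hand's breadth above the canister; do not put it down, and leave the bottle, the mug and the shaker where they stand.

Things in the scene. Friction and masses are not known exactly. Their poses are not given: they have to be found in the camera images.
- board: Fixed wooden serving board, 170 x 400 x 18 mm. A squat white canister (diameter 110 mm, mouth 100 mm, fixed to it) stands at the board's origin, which is the canister's axis at counter level; z up. A taller sealed white jar (diameter 120 mm, top 223 mm above the counter, fixed, not to be opened) stands 205 mm from it along the board's +y.
- rim (a point): Centre of the squat canister's mouth at rim level, 115 mm above the counter; z up. Hidden ledges inside catch the lid's lug (2 mm of vertical play); the hand of this lock differs from start to start and cannot be seen.
- lid: Loose wooden lid on the squat canister, 0.17 to 0.35 kg. Origin: centre of the disc's underside, at rim level while seated; z up, x along the bar grip. Disc diameter 114 mm, 10 mm thick (z 0 to 10 mm). Below it a plug and a steel cross-lug (80 mm long, along x) reach 32 mm down into the canister, with 3 mm of sideways play. Running friction 0.1 to 0.3 N m; no spring.
- lug (a point): Middle of the lid's cross-lug, 28 mm below the lid's origin. Turned the wrong way from its start the lid meets a solid stop after 9 to 19 degrees; the right way it runs easily for 49 to 59 degrees to a solid stop, and at that stop and over the last 10 degrees before it, it lifts straight out. At a stop a firm grip feels over 1 N m.
- bar (a point): Middle of the bar grip on top of the lid, 27 mm above the lid's origin. The bar runs along the lid's x: 64 mm long, 16 mm wide (y), 34 mm high (z 10 to 44 mm from the lid's origin).
- oil_bottle: Loose green glass oil bottle, diameter 64 mm, 190 mm tall; origin under its centre. Bystander.
- mug: Loose white mug, diameter 80 mm, 90 mm tall; origin under its centre. Bystander.
- shaker: Loose steel shaker, diameter 48 mm, 90 mm tall; origin under its centre. Bystander.

How it is judged:
By the outcome, as a careful person would: the job done as asked, in the order asked, and still so for the second after the job is handed in, while the arm keeps its last pose, push and grip.
It also fails if it takes over 45 s, if anything falls off the work surface, if the arm or the gripper's body presses on something with over 40 N, if the wrist force passes 120 N, or if a joint passes its speed limit or range.

## Working session

There is one attempt and no reset: what is moved stays moved. The work goes in short steps, Python scripts to look and compute and a tool call to move; the robot and the scene stay as the last step left them, time stands still between calls to the robot, and variables do not carry over. Pictures are saved under pics/ and viewed, at most 10 in all, crops included, and the job is handed in when it is done.

Besides the shell and the picture viewer there is one more tool, called after "Request:" as name(argument=value, ...), one argument or row to a line, values as JSON. servo_tool: Moves the arm, as the interface text tells. Shifts and turns lie within -1 to 1; 1 stands for 120 mm of shift or 360 degrees of turn. Its arguments: {"type":"object","properties":{"series":{"type":"array"},"newtons":{"type":"number"}},"required":["series"]}

```bash
mkdir -p pics; ls; cat > h.py <<'E'
import numpy as np, cv2
from scipy.spatial.transform import Rotation as R
from plant import manip, read_camera
def ray(c,px):
    K=np.array(c["mtx"]);E=np.array(c["extrinsics"])
    d=np.array([(px[0]-K[0,2])/K[0,0],(px[1]-K[1,2])/K[1,1]]);u=d.copy()
    for _ in range(30): u=d/(1+c["k1"]*(u@u))
    w=E[:3,:3].T@np.array([u[0],u[1],1]); o=-E[:3,:3].T@E[:3,3]
    return o,w
def onplane(c,px,z):
    o,w=ray(c,px); return o+w*(z-o[2])/w[2]
def save(c,n): cv2.imwrite(f"pics/{n}.png",cv2.cvtColor(c["frame"],cv2.COLOR_RGB2BGR))
E
python3 - <<'E'
from h import *
import pickle
s=manip.get_state();print(s)
for n in("top","side"):
    c=read_camera(n);save(c,n+"0");pickle.dump(c,open(n+"0.pkl","wb"));E=np.array(c["extrinsics"]);print(n,-E[:3,:3].T@E[:3,3],c["k1"])
E
```

```text
pics
{'clock': 0.0, 'joint_positions': array([-1.28909158e+00,  2.21211420e-01,  1.52761671e+00,  5.72468895e-06,
        1.39472276e+00, -1.26113041e-01]), 'qd': array([ 0.00149683, -0.00071251,  0.00019117, -0.00022001,  0.00035365,
        0.00023166]), 'effort': array([-1.16616535e-03, -4.94617224e+01, -3.87376571e+01,  7.00128987e-02,
        5.74857672e-02, -1.47449286e-04]), 'tool_pos': array([ 0.24769355, -0.57313645,  0.22144342]), 'orientation': array([-3.07459477e+00, -6.35771696e-01,  2.30090035e-04]), 'contact_force': array([-0.43579863,  0.22724577,  0.12831755]), 'moment': array([ 0.04426254, -0.03398216,  0.01478018]), 'grasp_force': 0.0, 'opening': 1.0054122143133086}
top [0.47723293 0.05928975 1.00109868] -0.019333609915754
side [ 0.43984318 -0.85117651  0.61911203] -0.1724430183037967
```

View pics/top0.png

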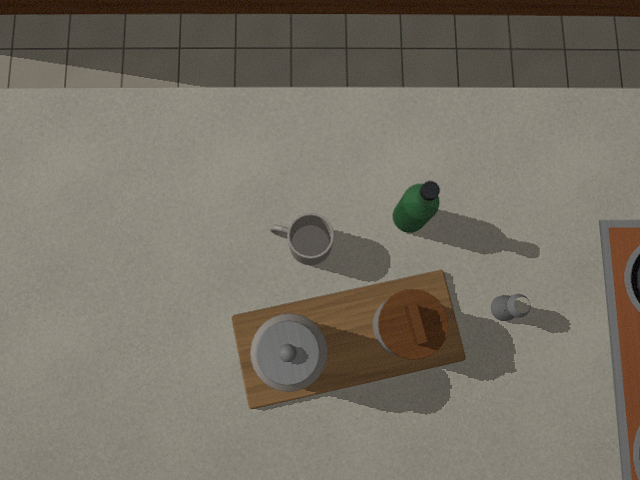

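View pics/side0.png

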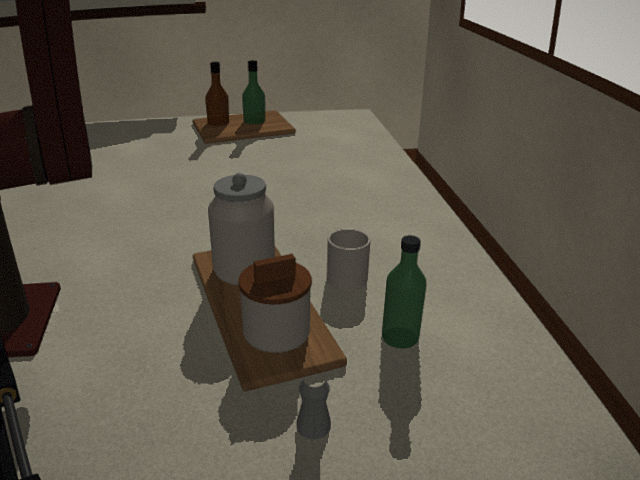

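The top view shows the lid disc at about (412,324) with its bar running roughly from (408,305) to (423,345). The tall jar is at (289,352), the bottle at (415,208), the mug at (310,238) and the shaker at (510,307). Next I'll measure the lid.

```bash
python3 - <<'E'
from h import *
import pickle
c=pickle.load(open("top0.pkl","rb"))
hsv=cv2.cvtColor(c["frame"],cv2.COLOR_RGB2HSV)
for p in[(390,330),(430,310),(410,320),(419,335),(345,340),(440,290),(455,350),(415,325)]: print(p,hsv[p[1],p[0]],c["frame"][p[1],p[0]])
m=((hsv[...,0]<=11)&(hsv[...,1]>150)).astype(np.uint8)*255; m[:,:360]=0;m[:,470:]=0
cs,_=cv2.findContours(m,0,2);k=max(cs,key=cv2.contourArea);print(cv2.boundingRect(k),cv2.contourArea(k),cv2.minEnclosingCircle(k))
pts=np.array([onplane(c,p[0],0.125)[:2] for p in cv2.convexHull(k)]).astype(np.float32)
print("disc",cv2.minEnclosingCircle(pts), cv2.fitEllipse(pts))
mug=onplane(c,(310,238),.09);bot=onplane(c,(415,208),.1);sh=onplane(c,(518,306),.09);jar=onplane(c,(289,352),.223);print(mug,bot,sh,jar)
x=cv2.resize(c["frame"][275:375,360:470],None,fx=5,fy=5,interpolation=2)
x=np.clip(x.astype(float)*1.7,0,255).astype(np.uint8)
save(dict(frame=x),"crop0")
E
```

```text
(390, 330) [ 16 159  85] [85 60 32]
(430, 310) [  9 150  56] [56 33 23]
(410, 320) [ 15 157  81] [81 56 31]
(419, 335) [ 14 172  89] [89 56 29]
(345, 340) [ 18 129  77] [77 62 38]
(440, 290) [ 16 133 109] [109  82  52]
(455, 350) [ 17 121  84] [84 66 44]
(415, 325) [ 14 148  93] [93 64 39]
(363, 9, 7, 5) 3.5 ((366.21429443359375, 10.642857551574707), 3.2341718673706055)
disc ((1.0552749633789062, -0.04849890619516373), 0.006136605981737375) ((1.0550168752670288, -0.04719947651028633), (0.0048415870405733585, 0.01878592185676098), 22.767545700073242)
[0.65083611 0.05527823 0.09      ] [ 0.70023616 -0.1257849   0.1       ] [ 0.53078968 -0.29736931  0.09      ] [0.46131464 0.08695403 0.223     ]
```

View pics/crop0.png

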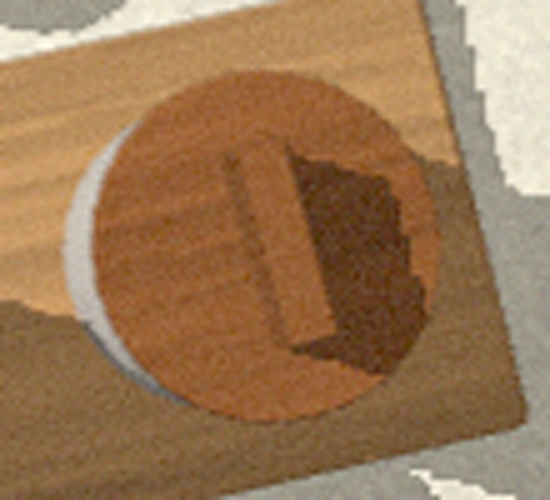

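The crop shows the disc spanning columns 92–440 and rows 70–422. The bar's top face has corners (242,142), (287,138), (335,335) and (292,348). I'll cast these pixels to points.

```bash
python3 - <<'E'
from h import *
import pickle
c=pickle.load(open("top0.pkl","rb"))
f=lambda x,y,z: onplane(c,(360+(x-2)/5,275+(y-2)/5),z)[:2]
d=f(266,246,.125); print("disc",d, "diam",np.linalg.norm(f(92,246,.125)-f(440,246,.125)))
P=[f(*p,.159) for p in[(242,142),(287,138),(335,335),(292,348)]]
print("bar",np.mean(P,0)); v=(P[2]+P[3]-P[0]-P[1])/2; print("len",np.linalg.norm(v),"ang",np.degrees(np.arctan2(v[1],v[0])), "wid",np.linalg.norm(P[0]-P[1]))
jar=onplane(c,(289,352),.223)[:2];print(np.linalg.norm(jar-d))
s=manip.get_state();T=R.from_rotvec(s["orientation"]).as_matrix();print(T)
# hover target TCP
b=(np.mean(P,0)+d)/2; t=np.array([*b,.26]); v/=np.linalg.norm(v)
print("shift tool mm",1000*T.T@(t-s["tool_pos"]), "bar in tool deg",np.degrees(np.arctan2(*(T.T@[*v,0])[[1,0]])))
E
```

```text
disc [ 0.50186899 -0.10960649] diam 0.11310676097520041
bar [ 0.50262044 -0.1102734 ]
len 0.06370587912960705 ang -168.31184791018094 wid 0.014231698330489723
0.20070050353417362
[[ 9.18002972e-01  3.96573194e-01 -4.95427308e-04]
 [ 3.96573452e-01 -9.18001494e-01  1.65982092e-03]
 [ 2.03437474e-04 -1.72019385e-03 -9.99998500e-01]]
shift tool mm [ 417.39789979 -324.41138652  -37.82067367] bar in tool deg -168.3240065186504
```

Request:
servo_tool(
  series=[
    [[0.17,-0.14,-0.03],0,0],
    [[0.35,-0.27,-0.05],0,0],
    [[0.52,-0.41,-0.08],0,0],
    [[0.7,-0.54,-0.08],0,0],
    [[0.87,-0.68,-0.08],0,0],
  ],
)

```text
clock: 0.6
tool_pos: [0.3117, -0.4563, 0.2318]
orientation: [-3.076, -0.636, 0.0]
contact_force: [0.5, 0.1, 0.7]
opening: 1.001
grasp_force: 0.0
```

Request:
servo_tool(
  series=[
    [[0.17,-0.14,-0.03],0,0],
    [[0.35,-0.27,-0.05],0,0],
    [[0.52,-0.41,-0.08],0,0],
    [[0.7,-0.54,-0.08],0,0],
    [[0.87,-0.68,-0.08],0,0],
  ],
)

```text
clock: 1.1
tool_pos: [0.3752, -0.34, 0.2415]
orientation: [-3.076, -0.636, 0.0]
contact_force: [0.5, -0.6, -0.0]
opening: 0.998
grasp_force: 0.0
```

Request:
servo_tool(
  series=[
    [[0.17,-0.14,-0.03],0,0],
    [[0.35,-0.27,-0.05],0,0],
    [[0.52,-0.41,-0.08],0,0],
    [[0.7,-0.54,-0.08],0,0],
    [[0.87,-0.68,-0.08],0,0],
  ],
)

```text
clock: 1.6
tool_pos: [0.4386, -0.2237, 0.2511]
orientation: [-3.076, -0.636, 0.0]
contact_force: [-0.7, 0.8, -0.6]
opening: 0.999
grasp_force: 0.0
```

Request:
servo_tool(
  series=[
    [[0.2,-0.15,-0.03],0.02,0],
    [[0.4,-0.3,-0.05],0.032,0],
    [[0.65,-0.5,-0.08],0.032,0],
    [[0.87,-0.67,-0.08],0.032,0],
    [[0.87,-0.67,-0.08],0.032,0],
  ],
)

```text
clock: 2.1
tool_pos: [0.5033, -0.1063, 0.2606]
orientation: [-3.123, -0.33, -0.0]
contact_force: [0.2, -1.0, 0.0]
opening: 1.002
grasp_force: 0.0
```

```bash
python3 - <<'E'
from h import *
import pickle
c=read_camera("wrist");save(c,"w1");s=manip.get_state();pickle.dump((c,s),open("w1.pkl","wb"))
print(s["clock"],s["tool_pos"],s["joint_positions"],R.from_rotvec(s["orientation"]).as_matrix())
E
```

```text
2.15 [ 0.50250746 -0.10796063  0.26047044] [-3.65189838e-01 -7.06075412e-02  1.76317650e+00  5.14958700e-05
  1.44994427e+00  9.95406005e-01] [[ 9.77990089e-01  2.08649652e-01 -8.41614458e-04]
 [ 2.08650021e-01 -9.77990300e-01  3.76511908e-04]
 [-7.44531698e-04 -5.43827789e-04 -9.99999575e-01]]
```

View pics/w1.png

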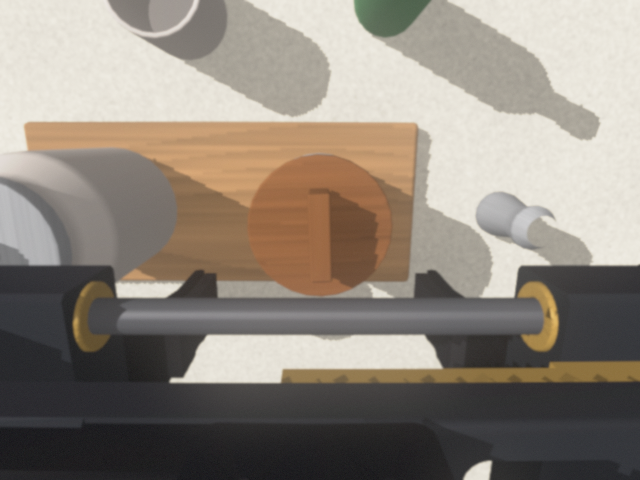

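The wrist view shows the bar upright at columns 309–331 and rows 190–283. The disc is centred at about (320,225) and the fingers sit symmetrically on either side of column 317. I'll refine the bar's position with this view.

```bash
python3 - <<'E'
from h import *
import pickle
c,s=pickle.load(open("w1.pkl","rb"))
T=R.from_rotvec(s["orientation"]).as_matrix()
f=c["frame"].astype(int)
for r in(200,215,230,250,270): print(r,f[r,300:340:2].sum(1))
hsv=cv2.cvtColor(c["frame"],cv2.COLOR_RGB2HSV)
m=((hsv[...,0]<=12)&(hsv[...,1]>130)).astype(np.uint8)*255;m[300:]=0
m=cv2.morphologyEx(m,cv2.MORPH_OPEN,np.ones((5,5)))
k=max(cv2.findContours(m,0,2)[0],key=cv2.contourArea);print("disc box",cv2.boundingRect(k))
tl=lambda px,z:1000*T.T@(onplane(c,px,z)-s["tool_pos"])
pts=np.array([tl(p[0],.125)[:2] for p in cv2.convexHull(k)]).astype(np.float32);print("disc tool mm",cv2.fitEllipse(pts))
for p in[(308,194),(327,194),(309,283),(331,283)]: print(p,tl(p,.159))
E
```

```text
200 [335 341 338 336 337 331 332 337 342 342 338 339 331 338 306 249 258 253
 252 251]
215 [327 326 328 324 332 328 329 339 334 337 340 338 329 332 311 255 244 238
 240 245]
230 [312 317 317 315 322 332 330 332 333 334 335 335 329 335 314 255 229 230
 232 233]
250 [332 333 331 335 326 333 332 330 331 335 338 329 331 330 322 278 243 238
 245 248]
270 [332 331 331 331 331 334 337 338 336 333 336 332 328 327 329 288 246 245
 253 247]
disc box (321, 282, 19, 7)
disc tool mm ((-46.9061279296875, 9.60656452178955), (6.089099407196045, 17.898258209228516), 175.1440887451172)
(308, 194) [ 31.08366436  -7.06405076 101.45118039]
(327, 194) [ 31.09308614   5.73314189 101.4442139 ]
(309, 283) [-32.59586207  -6.61281598 101.49834644]
(331, 283) [-32.57745024   9.07800096 101.48979963]
```

Request:
servo_tool(
  series=[
    [[0,0,0.12],0,0],
    [[0,0,0.25],0,0],
    [[0,0.004,0.4],0,0],
    [[0,0.004,0.54],0,0],
    [[0,0.004,0.54],0,0],
  ],
)

```text
clock: 2.65
tool_pos: [0.4993, -0.1101, 0.1916]
orientation: [-3.122, -0.321, 0.011]
contact_force: [-0.3, 0.6, 0.1]
opening: 1.0
grasp_force: 0.0
```

Request:
servo_tool(
  series=[
    [[0,0,0.15],0,0],
    [[0,0,0.3],0,0],
    [[0,0,0.45],0,0],
    [[0,0,0.54],0,0],
    [[0,0,0.54],0,0],
  ],
)

```text
clock: 3.15
tool_pos: [0.5009, -0.1101, 0.1296]
orientation: [-3.123, -0.323, 0.005]
contact_force: [0.5, 0.3, 0.0]
opening: 1.0
grasp_force: 0.0
```

Request:
servo_tool(
  series=[
    [[0,0,0],0,1],
    [[0,0,0],0,1],
    [[0,0,0],0,1],
    [[0,0,0],0,1],
    [[0,0,0],0,1],
  ],
  newtons=50,
)

```text
clock: 3.65
tool_pos: [0.5026, -0.1101, 0.1318]
orientation: [3.124, 0.324, 0.001]
contact_force: [-0.3, -0.3, -0.1]
opening: 0.632
grasp_force: 0.0
```

Request:
servo_tool(
  series=[
    [[0,0,0],0,1],
    [[0,0,0],0,1],
    [[0,0,0],0,1],
    [[0,0,0],0,1],
    [[0,0,0],0,1],
  ],
)

```text
clock: 4.15
tool_pos: [0.5023, -0.11, 0.1313]
orientation: [-3.125, -0.324, 0.0]
contact_force: [-0.4, -0.2, 0.4]
opening: 0.184
grasp_force: 49.8
```

```bash
cat > st.py <<'E'
from h import *
s=manip.get_state();T=R.from_rotvec(s["orientation"]).as_matrix()
print(s["clock"],s["tool_pos"].round(4),"yaw",np.degrees(np.arctan2(T[1,0],T[0,0])).round(2),"F",s["contact_force"].round(1),"M",s["moment"].round(2),s["opening"].round(3),s["grasp_force"],s["joint_positions"].round(2))
E
python3 st.py
```

```text
Traceback (most recent call last):
  File "st.py", line 3, in <module>
    print(s["clock"],s["tool_pos"].round(4),"yaw",np.degrees(np.arctan2(T[1,0],T[0,0])).round(2),"F",s["contact_force"].round(1),"M",s["moment"].round(2),s["opening"].round(3),s["grasp_force"],s["joint_positions"].round(2))
                                                                                                                                                          ^^^^^^^^^^^^^^^^^^
AttributeError: 'float' object has no attribute 'round'
```

Request:
servo_tool(
  series=[
    [[0,0,0],0.005,1],
    [[0,0,0],0.01,1],
    [[0,0,0],0.015,1],
    [[0,0,0],0.022,1],
    [[0,0,0],0.022,1],
  ],
)

```text
clock: 4.65
tool_pos: [0.5023, -0.1101, 0.1313]
orientation: [-3.14, -0.107, 0.0]
contact_force: [0.1, -0.4, -0.5]
opening: 0.181
grasp_force: 49.7
```

```bash
sed -i 's/s\["opening"\].round(3)/s["opening"]/' st.py; python3 st.py
```

```text
4.65 [ 0.5023 -0.1101  0.1313] yaw 3.9 F [ 0.1 -0.4 -0.5] M [ 0.05 -0.01 -0.02] 0.18060971945631715 49.74663312546909 [-0.37  0.04  1.9   0.    1.2   1.13]
```

Request:
servo_tool(
  series=[
    [[0,0,0],0.002,1],
    [[0,0,0],0.004,1],
    [[0,0,0],0.006,1],
    [[0,0,0],0.008,1],
    [[0,0,0],0.01,1],
  ],
)

```text
clock: 5.15
tool_pos: [0.5023, -0.11, 0.1313]
orientation: [-3.142, -0.008, 0.0]
contact_force: [0.3, 0.0, -0.1]
opening: 0.18
grasp_force: 49.7
```

```bash
python3 st.py
```

```text
5.15 [ 0.5023 -0.11    0.1313] yaw 0.27 F [ 0.3  0.  -0.1] M [0.04 0.   0.05] 0.18026249240707776 49.726857198402286 [-0.37  0.04  1.9  -0.    1.2   1.2 ]
```

Request:
servo_tool(
  series=[
    [[0,0,0],0.002,1],
    [[0,0,0],0.004,1],
    [[0,0,0],0.006,1],
    [[0,0,0],0.008,1],
    [[0,0,0],0.01,1],
  ],
)

```text
clock: 5.65
tool_pos: [0.5023, -0.11, 0.1313]
orientation: [-3.14, 0.091, 0.0]
contact_force: [-0.3, -0.3, -1.4]
opening: 0.178
grasp_force: 49.7
```

```bash
python3 st.py
```

```text
5.65 [ 0.5023 -0.11    0.1313] yaw -3.33 F [-0.3 -0.3 -1.4] M [0.06 0.06 0.07] 0.1775869110237286 49.72764973528683 [-0.37  0.04  1.9   0.    1.2   1.26]
```

Request:
servo_tool(
  series=[
    [[0,0,0],0.002,1],
    [[0,0,0],0.004,1],
    [[0,0,0],0.006,1],
    [[0,0,0],0.008,1],
    [[0,0,0],0.01,1],
  ],
)

```text
clock: 6.15
tool_pos: [0.5023, -0.1101, 0.1313]
orientation: [3.136, -0.19, -0.0]
contact_force: [-0.3, -0.5, -0.9]
opening: 0.18
grasp_force: 49.7
```

```bash
python3 - <<'E'
import runpy;runpy.run_path("st.py")
from h import *
save(read_camera("top"),"t2")
E
```

```text
6.15 [ 0.5023 -0.1101  0.1313] yaw -6.93 F [-0.3 -0.5 -0.9] M [0.06 0.01 0.05] 0.17968288843252234 49.72850080579519 [-0.37  0.04  1.9  -0.    1.2   1.32]
```

View pics/t2.png

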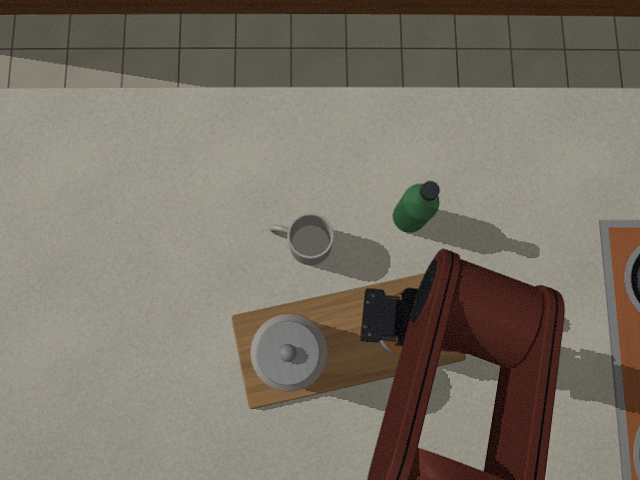

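The top view now shows only the arm covering the lid; the bystanders haven't moved. I'll keep turning this way.

Request:
servo_tool(
  series=[
    [[0,0,0],0.002,1],
    [[0,0,0],0.004,1],
    [[0,0,0],0.006,1],
    [[0,0,0],0.008,1],
    [[0,0,0],0.01,1],
  ],
)

```text
clock: 6.7
tool_pos: [0.5023, -0.11, 0.1313]
orientation: [-3.128, 0.288, 0.0]
contact_force: [-0.2, 0.3, -1.3]
opening: 0.181
grasp_force: 49.7
```

```bash
python3 - <<'E'
import runpy;runpy.run_path("st.py")
from h import *
c=read_camera("wrist");save(c,"w2")
E
```

```text
6.7 [ 0.5023 -0.11    0.1313] yaw -10.54 F [-0.2  0.3 -1.3] M [0.08 0.04 0.01] 0.18050927469700084 49.72959349863231 [-0.37  0.04  1.9   0.    1.2   1.39]
```

View pics/w2.png

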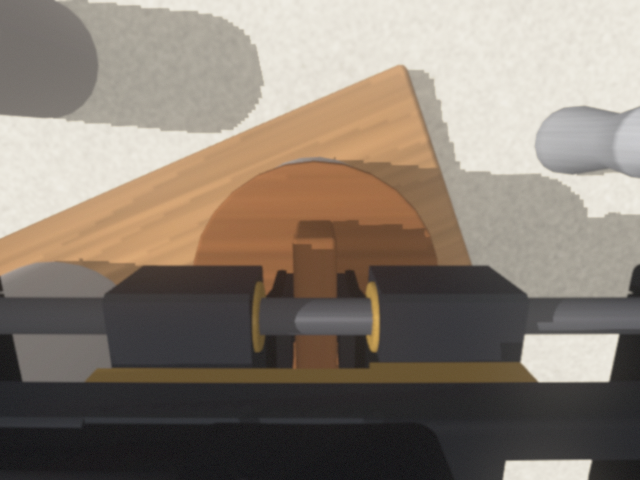

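The wrist view shows the bar (columns 294–336) still square in the fingers while the board appears turned by about 22°. The lid is following past 19° without a stop, so this is the right way. Continuing.

Request:
servo_tool(
  series=[
    [[0,0,0],0.012,1],
    [[0,0,0],0.024,1],
    [[0,0,0],0.036,1],
    [[0,0,0],0.048,1],
    [[0,0,0],0.06,1],
  ],
)

```text
clock: 7.25
tool_pos: [0.5023, -0.1101, 0.1313]
orientation: [-3.018, 0.873, 0.0]
contact_force: [-0.2, -0.1, -1.8]
opening: 0.179
grasp_force: 49.7
```

Request:
servo_tool(
  series=[
    [[0,0,0],0.003,1],
    [[0,0,0],0.006,1],
    [[0,0,0],0.009,1],
    [[0,0,0],0.012,1],
    [[0,0,0],0.012,1],
  ],
)

```text
clock: 7.75
tool_pos: [0.5023, -0.1101, 0.1313]
orientation: [-2.984, 0.982, 0.0]
contact_force: [0.8, 0.1, -1.9]
opening: 0.18
grasp_force: 49.7
```

```bash
python3 st.py
```

```text
7.75 [ 0.5023 -0.1101  0.1313] yaw -36.42 F [ 0.8  0.1 -1.9] M [ 0.05  0.   -0.02] 0.18045195210348094 49.73425989970565 [-0.37  0.04  1.9   0.    1.2   1.84]
```

Request:
servo_tool(
  series=[
    [[0,0,0],0.002,1],
    [[0,0,0],0.004,1],
    [[0,0,0],0.006,1],
    [[0,0,0],0.008,1],
    [[0,0,0],0.008,1],
  ],
)

```text
clock: 8.25
tool_pos: [0.5023, -0.11, 0.1313]
orientation: [-2.959, 1.057, 0.0]
contact_force: [0.4, -0.1, -1.9]
opening: 0.178
grasp_force: 49.7
```

```bash
python3 st.py
```

```text
8.25 [ 0.5023 -0.11    0.1313] yaw -39.3 F [ 0.4 -0.1 -1.9] M [ 0.11 -0.02 -0.02] 0.1782956923279001 49.73325907252729 [-0.37  0.04  1.9   0.    1.2   1.89]
```

Request:
servo_tool(
  series=[
    [[0,0,0],0.002,1],
    [[0,0,0],0.004,1],
    [[0,0,0],0.006,1],
    [[0,0,0],0.006,1],
    [[0,0,0],0.006,1],
  ],
)

```text
clock: 8.75
tool_pos: [0.5024, -0.1101, 0.1313]
orientation: [-2.938, 1.111, -0.0]
contact_force: [0.2, -0.0, -1.2]
opening: 0.179
grasp_force: 49.7
```

```bash
python3 st.py
```

```text
8.75 [ 0.5024 -0.1101  0.1313] yaw -41.43 F [ 0.2 -0.  -1.2] M [ 0.14 -0.1   0.05] 0.17921360926940275 49.731335397809744 [-0.37  0.04  1.9   0.    1.2   1.92]
```

The lid has turned 53.4° with no stop yet. The stop is at 59° at most, so it's inside the release window. I'll try a small lift and watch the force.

Request:
servo_tool(
  series=[
    [[0,0,-0.008],0,1],
    [[0,0,-0.016],0,1],
    [[0,0,-0.025],0,1],
    [[0,0,-0.033],0,1],
    [[0,0,-0.033],0,1],
  ],
)

```text
clock: 9.25
tool_pos: [0.5024, -0.1101, 0.1355]
orientation: [-2.938, 1.111, -0.0]
contact_force: [-1.0, 0.7, -2.1]
opening: 0.179
grasp_force: 49.7
```

```bash
python3 st.py
```

```text
9.25 [ 0.5024 -0.1101  0.1355] yaw -41.43 F [-1.   0.7 -2.1] M [ 0.16 -0.02 -0.04] 0.17872339479811453 49.73144522868097 [-0.37  0.04  1.9   0.    1.21  1.92]
```

Request:
servo_tool(
  series=[
    [[0,0,-0.05],0,1],
    [[0,0,-0.11],0,1],
    [[0,0,-0.18],0,1],
    [[0,0,-0.26],0,1],
    [[0,0,-0.3],0,1],
  ],
)

```text
clock: 9.75
tool_pos: [0.5031, -0.1105, 0.1731]
orientation: [2.938, -1.111, 0.004]
contact_force: [0.9, -0.2, -2.2]
opening: 0.178
grasp_force: 49.7
```

```bash
python3 st.py
```

```text
9.75 [ 0.5031 -0.1105  0.1731] yaw -41.44 F [ 0.9 -0.2 -2.2] M [ 0.04 -0.01  0.01] 0.17840571734466532 49.732447285205126 [-0.37 -0.    1.86 -0.    1.28  1.92]
```

Request:
servo_tool(
  series=[
    [[0,0,-0.1],0,1],
    [[0,0,-0.2],0,1],
    [[0,0,-0.32],0,1],
    [[0,0,-0.41],0,1],
    [[0,0,-0.45],0,1],
  ],
)

```text
clock: 10.25
tool_pos: [0.5032, -0.1104, 0.2274]
orientation: [2.938, -1.111, 0.004]
contact_force: [-0.4, -0.0, -1.4]
opening: 0.181
grasp_force: 49.7
```

Request:
servo_tool(
  series=[
    [[0,0,0],0,1],
    [[0,0,0],0,1],
    [[0,0,0],0,1],
    [[0,0,0],0,1],
    [[0,0,0],0,1],
  ],
)

```text
clock: 10.75
tool_pos: [0.5021, -0.11, 0.2248]
orientation: [-2.938, 1.111, 0.001]
contact_force: [-0.4, -0.1, -2.1]
opening: 0.182
grasp_force: 49.7
```

```bash
python3 - <<'E'
import runpy;runpy.run_path("st.py")
from h import *
save(read_camera("side"),"s3")
E
```

```text
10.75 [ 0.5021 -0.11    0.2248] yaw -41.44 F [-0.4 -0.1 -2.1] M [ 0.1   0.01 -0.03] 0.1818417746126587 49.73247516900301 [-0.37 -0.05  1.81  0.    1.38  1.92]
```

View pics/s3.png

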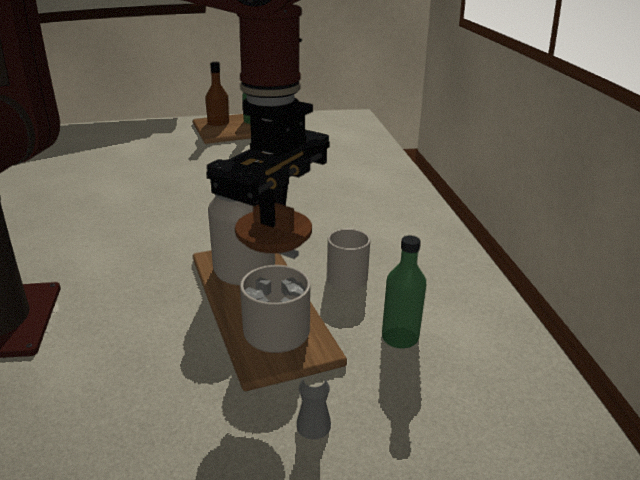

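The side view shows the lid held level at about (273,228), clear above the open canister at (276,285). The bottle, mug and shaker haven't moved.

```bash
python3 -c "
from plant import manip
print(manip.hand_in())"
```

```text
the job is handed in; nothing more can be done
None
```

The canister is open: the lid came free turning clockwise (seen from above), with no need to try the other way, and is held level about 93 mm above the rim; the bottle, mug and shaker were not touched.

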